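Gauge the gap of the board press

TASK

The small board press on the craft table is loaded: lower its hinged platen until it is fully closed, then pick up the taper gauge by its wooden handle, lay its blade flat on the bed plate and gently slide it straight in under the platen's front edge until it drags snugly between the two plates, without prying the platen up. Finish while still holding the gauge by its handle, still and snug at that depth, so that the gap can be read; leave the other things on the table where they are.

Things in the scene. Friction and masses are not known exactly. Their poses are not given: they have to be found in the camera images.
- bed: Fixed steel lower plate of a small board press (dark base 270 x 210 mm), 220 deep, 180 wide. Origin ON its flat top face, 22 to 24.5 mm above the table (varies), midway across, straight below the closed platen's front edge; x points into the press, away from the robot, z up. From x = -80 to 0 it is a bare apron in front of the platen; a loaded board 2 mm thick lies from x = 92 on.
- platen (a joint): Hinge of the platen, rad: 0 = closed on its stop, parallel to the bed, leaving a gap of 3.5 to 6 mm; grows as its front edge rises; starts at 0.45 to 0.8. Stiff friction hinge along the far edge, 150 mm behind the bed's origin, 34 mm above the table: it stays where it is left. A few N down near its front closes it; lifting the front edge takes about 7 N.
- platen_edge (a point): Middle of the front lower edge of the platen, the press's upper plate: plain aluminium, 150 mm deep, 180 mm wide, 8 mm thick, hinged at its far edge (hinge axis 6 mm above its lower face).
- platen_pad (a point): Middle of the flush black rubber patch (30 mm deep by 70 mm wide) on the platen's flat top face, 30 mm behind its front edge: push down here to close it.
- gauge: Taper gauge, 100-160 g, lying flat, tip roughly away from robot: steel blade 20 mm wide, flat underside, upright wooden handle 44 long, 14 thick (y), 2 to 48 mm up. Origin on the underside below the handle's middle; x to the tip 115 mm away; z up. Blade 2 mm thick at the tip, +0.6 mm per 10 mm, 8 mm at 100 mm: flat on the bed it meets the platen with its tip 25 to 67 mm inside and drags.
- gauge_tip (a point): Underside of the blade's tip, on the gauge's axis.
- glue: White glue bottle, 50 mm across, 100 mm tall, to be left alone. It stands on the other side of the press from the gauge (the two swap places).
- mug: White mug, 76 mm across, 90 mm tall, left of the press; leave alone.
- weight: Brass paper weight with a knob, 60 mm across, 60 mm tall, right of the press; leave alone.
- folder: Bone folder, a flat off-white bar 150 by 22 by 6 mm, lying on the left; leave alone.
- brush: Paste brush lying on the right; leave alone.
- eraser: White eraser 45 by 22 by 13 mm, lying between the robot and the press; leave alone.
Mind the look-alikes: they are no part of the job. Leave any blue or green look-alike of the gauge alone.

How it is judged:
On the way, in this order (a step that is already met when the one before it is completed fails the run):
1. the platen is closed (within 0.01 rad) while the gauge is still outside the press (value of joint platen below 0.01 rad and (x of gauge_tip in the frame of bed below 0 m or y of gauge_tip in the frame of bed below -0.11 m or y of gauge_tip in the frame of bed above 0.11 m)), for 0.2 s.
2. the gauge's tip is between the plates, at least 10 mm in, held by the fingers (x of gauge_tip in the frame of bed above 0.01 m and y of gauge_tip in the frame of bed between -0.085 and 0.085 m and z of gauge_tip in the frame of bed below 0.006 m and contact force between the fingers and gauge above 2 N), for 0.1 s.
At the end, for the whole second after the job is handed in: Platen down (within 0.01 rad); tip 15 to 92 mm inside, straight within 0.2 rad, flat on the bed within 0.06 rad; blade bears on platen (over 1 N) and bed (over 0.5 N); fingers still grip the gauge (over 2 N), at rest (value of joint platen below 0.01 rad and x of gauge_tip in the frame of bed between 0.015 and 0.092 m and y of gauge_tip in the frame of bed between -0.085 and 0.085 m and angle between the x axis of gauge and the x axis of bed, either way round below 0.2 rad and angle between the z axis of gauge and the z axis of bed, either way round below 0.06 rad and contact force between gauge and platen above 1 N and contact force between gauge and bed above 0.5 N and contact force between the fingers and gauge above 2 N and linear speed of gauge below 0.01 m/s); the arm keeps its last pose, push and grip.
It fails at once if another thing on the table is moved more than 30 mm (distance of any of glue, mug, weight, folder, brush, eraser from where it was at the start of the episode above 0.03 m).
It fails at once if the blade is crushed or rammed (more than 60 N between gauge and platen) (contact force between gauge and platen above 60 N).
It also fails if it takes over 67 s, if anything falls off the work surface, if the arm or the gripper's body presses on something with over 40 N, if the wrist force passes 120 N, or if a joint passes its speed limit or range.

ROBOT

A 6-joint arm with a two-finger parallel gripper is mounted at the origin on the work surface. World frame = base frame: x ahead of the robot, y to its left, z up, the work surface at z = 0. Lengths are in m, angles in rad, forces in N, time in s.
With the tool pointing down it reaches from about 0.25 to 0.775 m from the base axis. Payload 4 kg.
Tool frame: the origin (TCP) lies on the centre line of the jaws, within the pads' length; the fingertips stand 8 mm ahead of it and the grasp point (between the pads) lies 11 mm behind it; z points along the fingers, y is the direction in which the jaws open and shut (so a half turn about z gives the same grasp; the last joint's range is limited). The gripper opens to 94 mm and grips with 3 to 60 N. Pads are 16 mm wide; open, the fingers measure 119 mm over their backs; the gripper's body (75 mm by 177 mm) begins 78 mm behind the grasp point.
Start: joints at [-1.32, 0.087, 1.371, -0, 1.684, -0.103], TCP at [0.191, -0.516, 0.214] pointing down, gripper open.
Joint ranges: [-3.1, 3.1], [-0.76, 2.03], [0.27, 2.55], [-1.08, 4.22], [0.17, 2.65], [-2.57, 2.57]. Speed limits (rad/s): [2.79, 2.79, 3.14, 3.14, 3.14, 3.14].

INTERFACE

Orientations are given as [roll, pitch, yaw] about the fixed x, y, z axes, in that order (R = Rz(yaw) Ry(pitch) Rx(roll)).
In Python, from bench import * gives the robot as it stands.
- The arm moves only by the tool step_arm, never from a script. Its argument "steps" is a list of rows, each an object of numbers: "jaw": the opening, from 0 (shut) to 1 (fully open); "tx", "ty", "tz": the shift along the tool's x, y, z in m; "ax", "ay", "az": the turn, a rotation vector about the tool's x, y, z in rad. In form: [{"jaw": .., "tx": .., "ty": .., "tz": .., "ax": .., "ay": .., "az": ..}, ...]. A call has 1 to 8 rows; each row is the pose to reach, as a shift and turn from the pose measured when the call began, along the tool's axes at that moment; what a row does not reach only later rows make up. A row lasts 1/10 s, in which the tool goes at most 50 mm and 8.59 degrees, less where a joint would pass 70% of its speed; a pose out of reach is approached as far as the arm can. A call with a gripper value outside its range is refused whole. The fingers move at their own pace and stop on an object; the grip force is fixed at half the most. Time passes only in rows, so rows that repeat a pose let the fingers close. It gives the time, the measured TCP pose, the force and the opening at its end, in the units of the state.
- get_obs(): the state, without advancing time (a new reading comes with each control period).
- snapshot(name): name is "side" or "top" or "wrist"; returns (picture, depth): 400x640x3 uint8, red, green, blue; 400x640 float32, m along the optical axis (not along the pixel's ray), 0 where there is no reading.
- camera_model(name): a dict with "intrinsics" (3x3 intrinsics, pixels), "origin" and "orientation" of the camera in the world. Camera axes: x right, y down, z forward; pixel columns grow to the right and rows downward; lengths in m; the calibration is good to about 2 mm. A picture is of the moment at which its call begins: read the wrist's pose just before it. camera_model takes no time and is no camera call; for the wrist camera it gives the pose at the moment of the call.
- close_job(): hands the job in, once; it reports no verdict.
Trained networks look in the newest picture that a camera, given by its name, has taken for a name from the list of things; names that differ only in an ending like _2 or _b are one class to them, and where a whole thing is asked for, a point or a joint stands for the part that bears it (a point fixed in the world has none). Each returns a list of dicts, best first, with "confidence" (0 to 1); they miss things now and then, are a little off and sometimes report something else, mostly with a low value. They report only what shows in the picture. A call takes as long as a camera call. They do not tell look-alikes from the thing itself.
- silhouettes(camera, query): "pixels" (400x640 bool, what is visible of it) and "rect" ([left, top, right, bottom] in pixels, round what is visible of it).
The state is a dict: "time": time; "joint_positions": joint angles; "qvel": joint speeds; "joint_torque": joint torques, N m; "tool_pos": TCP position; "ee_rot": TCP orientation; "wrist_force": force on the tool from outside, world axes, zero at the start; "wrist_torque": the same for the moment, N m; "width": finger opening in m.
Only numpy, scipy, OpenCV 4.12 (cv2) and the standard library are available. Lean on these libraries where they do the work, as an engineer would, in place of code of your own. Each camera call takes 0.05 s, during which the arm holds its last target. There are 200 camera calls.

## Working session

There is one attempt and no reset: what is moved stays moved. The work goes in short steps, Python scripts to look and compute and a tool call to move; the robot and the scene stay as the last step left them, time stands still between calls to the robot, and variables do not carry over. Pictures are saved under pics/ and viewed, about 8 in all and at most 12, crops included, and the job is handed in when it is done.

Besides the shell and the picture viewer there is one more tool, called after "Emit:" as name([rows], argument=value, ...), one row to a line, values as JSON. step_arm: Moves the arm, as the interface text tells. Its arguments: {"type":"object","properties":{"steps":{"type":"array"}},"required":["steps"]}

```bash
mkdir -p pics; ls; cat > h.py <<'E'
from bench import *
import numpy as np, cv2
from scipy.spatial.transform import Rotation as R
def cam(n):
    c=camera_model(n); o=np.array(c["orientation"],float)
    M=o if o.shape==(3,3) else (R.from_euler('xyz',o).as_matrix() if o.size==3 else R.from_quat(o).as_matrix())
    return np.array(c["intrinsics"]),np.array(c["origin"]),M
def cloud(n,d):
    K,o,M=cam(n); v,u=np.mgrid[0:400,0:640]
    p=np.stack([(u-K[0,2])/K[0,0]*d,(v-K[1,2])/K[1,1]*d,d],-1)
    return p@M.T+o
def save(f,p): cv2.imwrite('pics/'+f,p[...,::-1])
E
python3 - <<'E'
from h import *
print(camera_model("top"));print(camera_model("side"))
ims=[]
for n in("top","side"):
    p,d=snapshot(n);save(n+'0.png',p);c=cloud(n,d);np.savez(n+'0.npz',p=p,d=d,c=c)
    for q in("gauge","platen","bed","platen_pad"):
        for s in silhouettes(n,q)[:3]:
            m=s["pixels"]&(d>0);print(n,q,round(s["confidence"],2),np.round(s["rect"]),np.round(np.median(c[m],0),3) if m.any() else None)
print(get_obs())
E
```

```text
pics
{'intrinsics': array([[393.2586324 ,   0.        , 320.06288735],
       [  0.        , 393.2586324 , 199.63138098],
       [  0.        ,   0.        ,   1.        ]]), 'origin': array([ 0.40899771, -0.01990015,  1.22504677]), 'orientation': array([-3.04947979,  0.00723724, -1.5778667 ])}
{'intrinsics': array([[504.15495101,   0.        , 324.05511323],
       [  0.        , 504.15495101, 197.39139227],
       [  0.        ,   0.        ,   1.        ]]), 'origin': array([0.31398839, 0.94306041, 0.86513036]), 'orientation': array([-2.26510813, -0.01784019, -2.92677515])}
top gauge 0.89 [326. 237. 359. 272.] [ 0.36  -0.078  0.007]
top gauge 0.78 [397. 194. 413. 242.] [ 0.459 -0.267  0.006]
top gauge 0.6 [384. 262. 424. 292.] [ 0.283 -0.264  0.006]
top platen 0.69 [273. 126. 340. 166.] [0.668 0.023 0.093]
top bed 0.86 [266. 159. 336. 212.] [0.566 0.046 0.023]
top platen_pad 0.66 [275. 128. 338. 170.] [0.667 0.022 0.095]
side gauge 0.98 [330. 146. 379. 166.] [ 0.441 -0.265  0.008]
side gauge 0.98 [364. 183. 406. 221.] [ 0.374 -0.085  0.007]
side gauge 0.82 [400. 148. 437. 182.] [ 
[... 231 characters left out ...]
93. 220.] [0.673 0.039 0.096]
{'time': 0.5, 'joint_positions': array([-1.32008534e+00,  8.72061754e-02,  1.37073939e+00, -6.00004708e-06,
        1.68360372e+00, -1.03095804e-01]), 'qvel': array([ 0.00218089,  0.00087526, -0.00086765, -0.00237393,  0.00026467,
       -0.00175669]), 'joint_torque': array([-1.20590114e-03, -3.39624882e+01, -3.02266896e+01,  7.16530834e-02,
        2.43649475e-02, -2.42668000e-05]), 'tool_pos': array([ 0.19055549, -0.51593626,  0.21348249]), 'ee_rot': array([3.14155013e+00, 1.03930718e-05, 3.53806115e-01]), 'wrist_force': array([ 0.70319036,  0.27552005, -1.42102439]), 'wrist_torque': array([ 0.01311867, -0.01667483,  0.02652206]), 'width': 0.09383782300078128}
```

```bash
python3 - <<'E'
from h import *
p=np.load('top0.npz')['p'][100:310,230:450]
q=np.load('side0.npz')['p'][110:280,200:460]
a=cv2.resize(p,None,fx=2.7,fy=2.7,interpolation=cv2.INTER_CUBIC)
b=cv2.resize(q,None,fx=3,fy=3,interpolation=cv2.INTER_CUBIC)
save('topc.png',a);save('sidec.png',b)
E
```

```text
(no output)
```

View pics/topc.png

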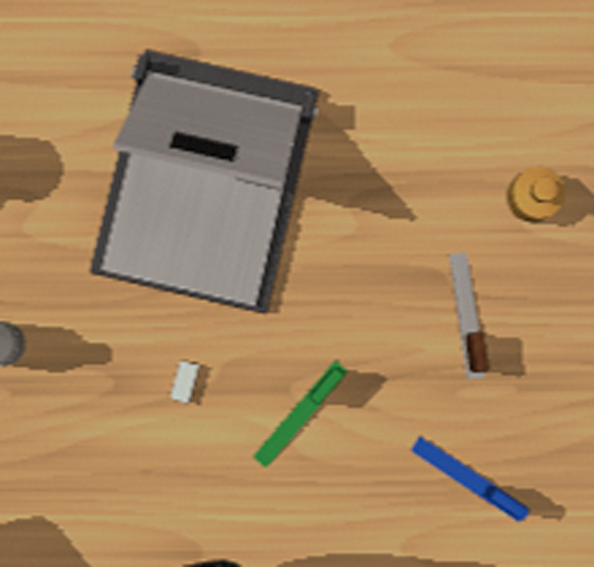

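View pics/sidec.png

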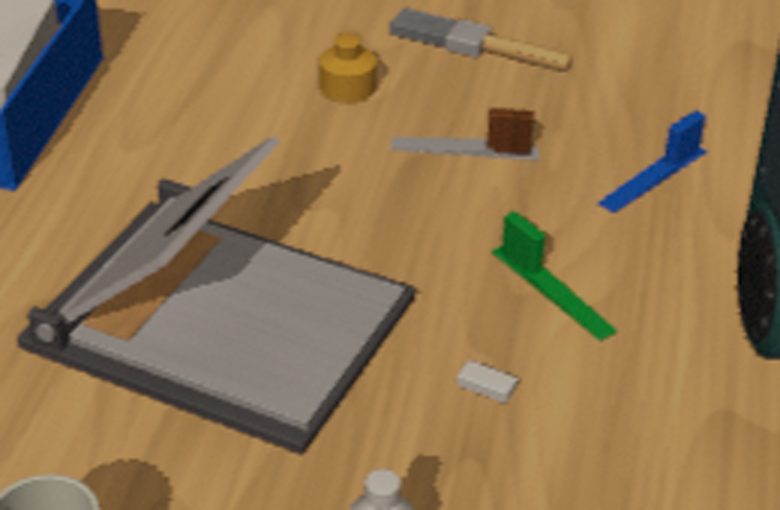

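The crops show the real gauge, a steel blade with a brown handle, at full top px (397-413, 194-242). The look-alikes are green (326-359, 237-272) and blue (384-424, 262-292). The press is at (266-340, 118-215) with its platen raised, and the black pad is at about (305, 154). Next I fit the geometry.

```bash
python3 - <<'E'
from h import *
for n in("top","side"):
    z=np.load(n+'0.npz');p,c,d=z['p'].astype(int),z['c'],z['d']
    near=(abs(c[...,0]-.62)<.25)&(abs(c[...,1]-.03)<.2)&(d>0)
    # press: bed-level pts
    m=near&(c[...,2]>.013)&(c[...,2]<.031)
    k=cv2.connectedComponents(m.astype(np.uint8))[1]
    l=np.argmax(np.bincount(k[m])); m=k==l
    br=m&(p.sum(-1)>330)
    print(n,'bedz',np.median(c[br][:,2]), 'n',br.sum())
    for nm,mm in(('all',m),('bright',br)):
        r=cv2.minAreaRect((c[mm][:,:2]*1000).astype(np.float32));print(nm,r,np.round(cv2.boxPoints(r)).tolist())
    # platen
    s=silhouettes(n,"platen")[0]["pixels"]&(c[...,2]>.05)&near
    s=cv2.erode(s.astype(np.uint8),np.ones((3,3)))>0
    q=c[s];q0=np.median(q,0);
    for _ in range(4):
        _,_,V=np.linalg.svd(q-q.mean(0),full_matrices=False);nn=V[2]*np.sign(V[2,2]);e=(q-q.mean(0))@nn;q2=q[abs(e)<.004]; 
        if len(q2)<50:break
        q=q2
    print('platen n',nn,'tilt',np.arccos(nn[2]),'yaw of x',np.arctan2(-nn[1],-nn[0])+0,'n',len(q),'zmax',np.percentile(q[:,2],[1,99]),q.mean(0))
    blk=near&(p.sum(-1)<110)&(c[...,2]>.05)&(c[...,2]<.13)
    print('pad',blk.sum(),c[blk].mean(0) if blk.any() else 0)
    # gauge
    g=(abs(c[...,0]-.44)<.12)&(abs(c[...,1]+.265)<.05)&(c[...,2]>.0)
    rr,gg,bb=p[...,0],p[...,1],p[...,2]
    brn=g&(c[...,2]>.03)&(c[...,2]<.06)
    print('handle',brn.sum(),c[brn].mean(0),c[brn].min(0),c[brn].max(0), cv2.minAreaRect((c[brn][:,:2]*1000).astype(np.float32)))
    bl=g&(abs(rr-bb)<25)&(c[...,2]<.015)&(rr>100)
    r=cv2.minAreaRect((c[bl][:,:2]*1000).astype(np.float32));print('blade',bl.sum(),r,np.round(cv2.boxPoints(r)).tolist())
E
```

```text
top bedz 0.022808737650863664 n 2585
all ((607.6236572265625, 36.358985900878906), (209.134521484375, 230.94686889648438), 76.49786376953125) [[471.0, -38.0], [695.0, -92.0], [744.0, 111.0], [520.0, 165.0]]
bright ((568.68408203125, 47.93687438964844), (181.83920288085938, 139.51376342773438), 76.36609649658203) [[479.0, -24.0], [615.0, -57.0], [658.0, 120.0], [522.0, 153.0]]
platen n [ 0.68409322 -0.16480978  0.71053093] tilt 0.7805438893953885 yaw of x 2.9051806645112324 n 1382 zmax [0.0565994  0.14167192] [0.6592105  0.02417929 0.10305208]
pad 215 [ 0.75154625 -0.05022336  0.09546833]
handle 85 [ 0.42575649 -0.27164397  0.0454411 ] [ 0.40408923 -0.27985604  0.03056278] [ 0.44623302 -0.26466114  0.05261396] ((425.3640441894531, -272.93121337890625), (43.05414581298828, 14.258039474487305), 5.4814629554748535)
blade 197 ((427.26885986328125, -260.71502685546875), (51.87050247192383, 219.26663208007812), 81.09687042236328) [[315.0, -269.0], [532.0, -303.0], [540.0, -252.0], [323.0, -218.0]]
side bedz 0.02250085843620242 n 3291
all ((626.4365234375, 35.34016418457031), (211.5524749755
[... 203 characters left out ...]
3005676269531) [[479.0, -22.0], [697.0, -77.0], [742.0, 100.0], [524.0, 155.0]]
platen n [ 0.675849   -0.15776289  0.71995764] tilt 0.767055045386993 yaw of x 2.912269810200028 n 510 zmax [0.06631178 0.14195075] [0.65651197 0.04946304 0.11182062]
pad 96 [ 0.81569227 -0.09765971  0.08128894]
handle 113 [ 0.42709435 -0.26717176  0.04192858] [ 0.40469879 -0.28343708  0.03005404] [ 0.44788317 -0.25792102  0.05052312] ((426.6023254394531, -271.538330078125), (43.381935119628906, 24.650819778442383), 4.377020835876465)
blade 160 ((470.5668029785156, -265.9568786621094), (139.08599853515625, 31.909435272216797), 5.419222831726074) [[400.0, -257.0], [403.0, -288.0], [541.0, -275.0], [538.0, -244.0]]
```

```bash
cat >> h.py <<'E'
def to(x,y,z,yaw):
    o=get_obs();M=R.from_euler('xyz',o["ee_rot"]).as_matrix()
    t=M.T@(np.array([x,y,z])-o["tool_pos"])
    T=R.from_euler('xyz',[np.pi,0,yaw]).as_matrix()
    print('t',round(o["time"],2),'pos',np.round(o["tool_pos"],4),'rpy',np.round(o["ee_rot"],3),'F',np.round(o["wrist_force"],1),'w',round(o["width"],4))
    print('shift',np.round(t,4),'rot',np.round(R.from_matrix(M.T@T).as_rotvec(),4))
YP=-.236; DX=np.array([np.cos(YP),np.sin(YP)]); DY=np.array([-DX[1],DX[0]]); B=np.array([.579,.047]); ZB=.0226
def bed(x,y=0): return B+x*DX+y*DY
E
python3 -c "
from h import *
to(*bed(.05),.20,YP)"
```

```text
t 0.6 pos [ 0.1906 -0.516   0.2135] rpy [3.141 0.    0.354] F [-0.1  0.1  0.4] w 0.0937
shift [ 0.601  -0.3657  0.0135] rot [ 2.000e-04 -0.000e+00  5.898e-01]
```

Emit:
step_arm([
  {"jaw":0,"tx":0.04,"ty":-0.025,"tz":0,"az":0.12},
  {"jaw":0,"tx":0.08,"ty":-0.05,"tz":0,"az":0.24},
  {"jaw":0,"tx":0.12,"ty":-0.073,"tz":0,"az":0.36},
  {"jaw":0,"tx":0.16,"ty":-0.098,"tz":0,"az":0.48},
  {"jaw":0,"tx":0.2,"ty":-0.122,"tz":0,"az":0.59},
  {"jaw":0,"tx":0.24,"ty":-0.146,"tz":0,"az":0.59},
  {"jaw":0,"tx":0.28,"ty":-0.17,"tz":0,"az":0.59},
  {"jaw":0,"tx":0.32,"ty":-0.195,"tz":0,"az":0.59},
])

```text
invalid input
```

```bash
python3 -c "
from h import *
to(*bed(.05),.20,YP)"
```

```text
t 0.6 pos [ 0.1906 -0.516   0.2135] rpy [3.141 0.    0.354] F [-0.1  0.1  0.4] w 0.0937
shift [ 0.601  -0.3657  0.0135] rot [ 2.000e-04 -0.000e+00  5.898e-01]
```

Emit:
step_arm([
  {"jaw":0,"tx":0.04,"ty":-0.025,"tz":0,"ax":0,"ay":0,"az":0.12},
  {"jaw":0,"tx":0.08,"ty":-0.05,"tz":0,"ax":0,"ay":0,"az":0.24},
  {"jaw":0,"tx":0.12,"ty":-0.073,"tz":0,"ax":0,"ay":0,"az":0.36},
  {"jaw":0,"tx":0.16,"ty":-0.098,"tz":0,"ax":0,"ay":0,"az":0.48},
  {"jaw":0,"tx":0.2,"ty":-0.122,"tz":0,"ax":0,"ay":0,"az":0.59},
  {"jaw":0,"tx":0.24,"ty":-0.146,"tz":0,"ax":0,"ay":0,"az":0.59},
  {"jaw":0,"tx":0.28,"ty":-0.17,"tz":0,"ax":0,"ay":0,"az":0.59},
  {"jaw":0,"tx":0.32,"ty":-0.195,"tz":0,"ax":0,"ay":0,"az":0.59},
])

```text
time: 1.4
tool_pos: [0.4241, -0.2206, 0.2138]
ee_rot: [3.141, -0.001, -0.236]
wrist_force: [0.6, 0.2, 0.2]
width: 0.0332
```

```bash
python3 -c "
from h import *
to(*bed(.05),.20,YP)"
```

```text
t 1.4 pos [ 0.4241 -0.2206  0.2138] rpy [ 3.141e+00 -1.000e-03 -2.360e-01] F [0.6 0.2 0.2] w 0.0332
shift [ 0.1379 -0.2964  0.0138] rot [ 0.0006 -0.001  -0.0004]
```

Emit:
step_arm([
  {"jaw":0,"tx":0.019,"ty":-0.042,"tz":0.0,"ax":0,"ay":0,"az":0},
  {"jaw":0,"tx":0.038,"ty":-0.084,"tz":0.0,"ax":0,"ay":0,"az":0},
  {"jaw":0,"tx":0.057,"ty":-0.126,"tz":0.0,"ax":0,"ay":0,"az":0},
  {"jaw":0,"tx":0.076,"ty":-0.168,"tz":0.0,"ax":0,"ay":0,"az":0},
  {"jaw":0,"tx":0.095,"ty":-0.21,"tz":0.0,"ax":0,"ay":0,"az":0},
  {"jaw":0,"tx":0.114,"ty":-0.252,"tz":0.0,"ax":0,"ay":0,"az":0},
  {"jaw":0,"tx":0.138,"ty":-0.296,"tz":0.014,"ax":0,"ay":0,"az":0},
  {"jaw":0,"tx":0.138,"ty":-0.296,"tz":0.014,"ax":0,"ay":0,"az":0},
])

```text
time: 2.2
tool_pos: [0.6288, 0.0394, 0.1957]
ee_rot: [-3.141, 0.004, -0.231]
wrist_force: [0.5, 0.5, -1.6]
width: 0.0007
```

```bash
python3 -c "
from h import *
to(*bed(.05),.20,YP)"
```

```text
t 2.2 pos [0.6288 0.0394 0.1957] rpy [-3.141  0.004 -0.231] F [ 0.5  0.5 -1.6] w 0.0007
shift [-0.0003  0.0042 -0.0043] rot [-0.0003  0.0041  0.0053]
```

Emit:
step_arm([
  {"jaw":0,"tx":0,"ty":0.004,"tz":0.03,"ax":0,"ay":0.004,"az":0},
  {"jaw":0,"tx":-0.002,"ty":0.004,"tz":0.045,"ax":0,"ay":0.004,"az":0},
  {"jaw":0,"tx":-0.005,"ty":0.004,"tz":0.058,"ax":0,"ay":0.004,"az":0},
  {"jaw":0,"tx":-0.008,"ty":0.004,"tz":0.07,"ax":0,"ay":0.004,"az":0},
  {"jaw":0,"tx":-0.011,"ty":0.004,"tz":0.082,"ax":0,"ay":0.004,"az":0},
  {"jaw":0,"tx":-0.014,"ty":0.004,"tz":0.094,"ax":0,"ay":0.004,"az":0},
  {"jaw":0,"tx":-0.017,"ty":0.004,"tz":0.106,"ax":0,"ay":0.004,"az":0},
  {"jaw":0,"tx":-0.02,"ty":0.004,"tz":0.118,"ax":0,"ay":0.004,"az":0},
])

```text
time: 3.0
tool_pos: [0.6075, 0.04, 0.0768]
ee_rot: [-3.141, 0.001, -0.231]
wrist_force: [-1.3, -0.4, 1.9]
width: 0.0004
```

```bash
python3 -c "
from h import *
to(*bed(.03),.044,YP)"
```

```text
t 3.0 pos [0.6075 0.04   0.0768] rpy [-3.141e+00  1.000e-03 -2.310e-01] F [-1.3 -0.4  1.9] w 0.0004
shift [ 0.0007 -0.0002  0.0328] rot [-0.0001  0.0005  0.005 ]
```

Emit:
step_arm([
  {"jaw":0,"tx":0,"ty":0,"tz":0.01,"ax":0,"ay":0,"az":0},
  {"jaw":0,"tx":0,"ty":0,"tz":0.02,"ax":0,"ay":0,"az":0},
  {"jaw":0,"tx":0,"ty":0,"tz":0.027,"ax":0,"ay":0,"az":0},
  {"jaw":0,"tx":0,"ty":0,"tz":0.03,"ax":0,"ay":0,"az":0},
  {"jaw":0,"tx":0,"ty":0,"tz":0.032,"ax":0,"ay":0,"az":0},
  {"jaw":0,"tx":0,"ty":0,"tz":0.033,"ax":0,"ay":0,"az":0},
])

```text
time: 3.6
tool_pos: [0.6076, 0.0399, 0.0443]
ee_rot: [-3.142, 0.0, -0.231]
wrist_force: [-3.0, 0.3, 4.3]
width: 0.0004
```

```bash
python3 -c "
from h import *
to(*bed(.03),.044,YP)"
```

```text
t 3.6 pos [0.6076 0.0399 0.0443] rpy [-3.142  0.    -0.231] F [-3.   0.3  4.3] w 0.0004
shift [ 0.0005 -0.0002  0.0003] rot [-0.      0.0004  0.005 ]
```

Still moving with light force. I press on until the force shows the stop.

Emit:
step_arm([
  {"jaw":0,"tx":0,"ty":0,"tz":0.001,"ax":0,"ay":0,"az":0},
  {"jaw":0,"tx":0,"ty":0,"tz":0.002,"ax":0,"ay":0,"az":0},
  {"jaw":0,"tx":0,"ty":0,"tz":0.002,"ax":0,"ay":0,"az":0},
])

```text
time: 3.9
tool_pos: [0.6076, 0.04, 0.0443]
ee_rot: [-3.142, -0.0, -0.231]
wrist_force: [-4.7, 0.6, 7.6]
width: 0.0003
```

Emit:
step_arm([
  {"jaw":0,"tx":0,"ty":0,"tz":0.004,"ax":0,"ay":0,"az":0},
  {"jaw":0,"tx":0,"ty":0,"tz":0.006,"ax":0,"ay":0,"az":0},
  {"jaw":0,"tx":0,"ty":0,"tz":0.006,"ax":0,"ay":0,"az":0},
])

```text
time: 4.2
tool_pos: [0.6077, 0.04, 0.0441]
ee_rot: [-3.142, -0.002, -0.231]
wrist_force: [-11.3, 1.1, 21.7]
width: 0.0005
```

The stop is firm: 22 N with no motion. Now I go up and over to the gauge.

Emit:
step_arm([
  {"jaw":0,"tx":0,"ty":0,"tz":-0.03,"ax":0,"ay":0,"az":0},
  {"jaw":0,"tx":-0.01,"ty":0,"tz":-0.075,"ax":0,"ay":0,"az":0},
  {"jaw":0.5,"tx":-0.02,"ty":0.03,"tz":-0.11,"ax":0,"ay":0,"az":-0.1},
  {"jaw":0.5,"tx":-0.03,"ty":0.07,"tz":-0.11,"ax":0,"ay":0,"az":-0.2},
  {"jaw":0.5,"tx":-0.04,"ty":0.11,"tz":-0.11,"ax":0,"ay":0,"az":-0.33},
  {"jaw":0.5,"tx":-0.05,"ty":0.15,"tz":-0.11,"ax":0,"ay":0,"az":-0.33},
  {"jaw":0.5,"tx":-0.06,"ty":0.19,"tz":-0.11,"ax":0,"ay":0,"az":-0.33},
  {"jaw":0.5,"tx":-0.07,"ty":0.22,"tz":-0.11,"ax":0,"ay":0,"az":-0.33},
])

```text
time: 5.0
tool_pos: [0.4886, -0.1604, 0.1543]
ee_rot: [3.139, -0.003, 0.098]
wrist_force: [-0.1, 0.5, -0.7]
width: 0.0449
```

```bash
python3 - <<'E'
from h import *
to(.4255,-.2725,.13,.095)
n="side"
p,d=snapshot(n);c=cloud(n,d)
s=silhouettes(n,"platen")
near=np.hypot(c[...,0]-bed(.06)[0],c[...,1]-bed(.06)[1])<.2
rel=c[...,:2]-B; x=rel@DX; y=rel@DY
for a in np.arange(-.07,.15,.02):
    m=near&(abs(x-a)<.006)&(abs(y)<.07)&(d>0)
    if m.sum()>5: print(round(a,3),m.sum(),np.round(np.median(c[m][:,2]),4))
save('side1.png',p)
# yellow-dark handle close check
E
```

```text
t 5.0 pos [ 0.4886 -0.1604  0.1543] rpy [ 3.139e+00 -3.000e-03  9.800e-02] F [-0.1  0.5 -0.7] w 0.0449
shift [-0.0738  0.1053  0.0243] rot [ 0.0023 -0.0034  0.0031]
-0.07 192 0.0226
-0.05 192 0.0225
-0.03 182 0.0225
-0.01 179 0.0228
0.01 193 0.0357
0.03 177 0.0364
0.05 175 0.0361
0.07 170 0.036
0.09 172 0.036
0.11 168 0.036
0.13 176 0.0362
```

The platen is flat at 0.036, so it is closed. I move above the gauge and check with the wrist camera.

Emit:
step_arm([
  {"jaw":0.5,"tx":-0.025,"ty":0.035,"tz":0.008,"ax":0,"ay":0,"az":0},
  {"jaw":0.5,"tx":-0.05,"ty":0.07,"tz":0.016,"ax":0,"ay":0,"az":0},
  {"jaw":0.5,"tx":-0.074,"ty":0.105,"tz":0.024,"ax":0,"ay":0,"az":0.003},
  {"jaw":0.5,"tx":-0.074,"ty":0.105,"tz":0.024,"ax":0,"ay":0,"az":0.003},
  {"jaw":0.5,"tx":-0.074,"ty":0.105,"tz":0.024,"ax":0,"ay":0,"az":0.003},
])

```text
time: 5.6
tool_pos: [0.4247, -0.2729, 0.1303]
ee_rot: [3.139, -0.004, 0.09]
wrist_force: [0.6, 0.6, 0.4]
width: 0.047
```

```bash
python3 - <<'E'
from h import *
to(.4255,-.2725,.022,.095)
p,d=snapshot("wrist");c=cloud("wrist",d);save('w1.png',p)
for s in silhouettes("wrist","gauge")[:2]:
    m=s["pixels"]&(d>0)
    print(s["confidence"],np.round(s["rect"]),m.sum())
    q=c[m]
    for lo,hi in((.03,.055),(-.005,.012)):
        k=q[(q[:,2]>lo)&(q[:,2]<hi)]
        if len(k)>20: print(lo,len(k),np.median(k[:,2]),cv2.minAreaRect((k[:,:2]*1000).astype(np.float32)),np.round(cv2.boxPoints(cv2.minAreaRect((k[:,:2]*1000).astype(np.float32)))).tolist())
E
```

```text
t 5.6 pos [ 0.4247 -0.2729  0.1303] rpy [ 3.139 -0.004  0.09 ] F [0.6 0.6 0.4] w 0.047
shift [ 0.0005 -0.0006  0.1083] rot [ 0.0021 -0.0035 -0.0052]
0.97 [305.  77. 329. 226.] 2851
0.03 722 0.04802100127630646 ((426.951904296875, -271.9607238769531), (44.25746536254883, 13.885615348815918), 6.613950729370117) [[404.0, -268.0], [406.0, -281.0], [450.0, -276.0], [448.0, -263.0]]
-0.005 2081 0.004878865848914782 ((464.3136291503906, -267.49200439453125), (154.1651153564453, 20.273738861083984), 6.682616233825684) [[387.0, -266.0], [389.0, -287.0], [542.0, -269.0], [540.0, -248.0]]
0.82 [275. 284. 347. 363.] 1284
0.03 534 0.04784155689502345 ((260.98602294921875, -300.2113037109375), (43.03857421875, 14.786484718322754), 58.594078063964844) [[243.0, -315.0], [256.0, -322.0], [279.0, -286.0], [266.0, -278.0]]
-0.005 721 0.0054730270867689446 ((261.6643981933594, -280.5980224609375), (140.34817504882812, 35.71759796142578), 37.5804328918457) [[195.0, -309.0], [217.0, -338.0], [328.0, -252.0], [306.0, -224.0]]
```

View pics/w1.png

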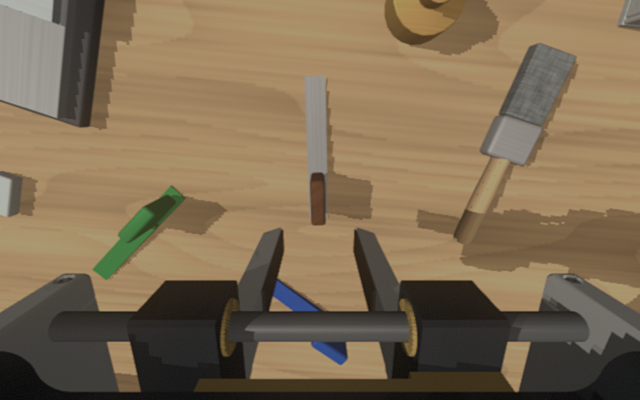

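The wrist view shows the steel and brown gauge centred between the open fingers (handle px (317, 200), tip (316, 78)). Green and blue are well clear. I go down and grip.

Emit:
step_arm([
  {"jaw":0.5,"tx":0.002,"ty":-0.001,"tz":0.03,"ax":0.002,"ay":-0.0035,"az":-0.026},
  {"jaw":0.5,"tx":0.002,"ty":-0.001,"tz":0.06,"ax":0.002,"ay":-0.0035,"az":-0.026},
  {"jaw":0.5,"tx":0.002,"ty":-0.001,"tz":0.085,"ax":0.002,"ay":-0.0035,"az":-0.026},
  {"jaw":0.5,"tx":0.002,"ty":-0.001,"tz":0.1,"ax":0.002,"ay":-0.0035,"az":-0.026},
  {"jaw":0.5,"tx":0.002,"ty":-0.001,"tz":0.108,"ax":0.002,"ay":-0.0035,"az":-0.026},
  {"jaw":0.5,"tx":0.002,"ty":-0.001,"tz":0.108,"ax":0.002,"ay":-0.0035,"az":-0.026},
  {"jaw":0.0,"tx":0.002,"ty":-0.001,"tz":0.108,"ax":0.002,"ay":-0.0035,"az":-0.026},
  {"jaw":0.0,"tx":0.002,"ty":-0.001,"tz":0.108,"ax":0.002,"ay":-0.0035,"az":-0.026},
])

```text
time: 6.5
tool_pos: [0.4288, -0.2715, 0.0243]
ee_rot: [3.139, -0.002, 0.119]
wrist_force: [0.8, -0.7, 0.1]
width: 0.0342
```

Emit:
step_arm([
  {"jaw":0,"tx":0,"ty":0,"tz":0,"ax":0,"ay":0,"az":0},
  {"jaw":0,"tx":0,"ty":0,"tz":0,"ax":0,"ay":0,"az":0},
  {"jaw":0,"tx":0,"ty":0,"tz":0,"ax":0,"ay":0,"az":0},
  {"jaw":0,"tx":0,"ty":0,"tz":0,"ax":0,"ay":0,"az":0},
])

```text
time: 6.9
tool_pos: [0.4292, -0.2719, 0.025]
ee_rot: [3.138, -0.003, 0.119]
wrist_force: [-0.8, 1.0, 3.0]
width: 0.0137
```

```bash
python3 - <<'E'
from h import *
to(*bed(-.16),.09,YP)
E
```

```text
t 6.9 pos [ 0.4292 -0.2719  0.025 ] rpy [ 3.138e+00 -3.000e-03  1.190e-01] F [-0.8  1.   3. ] w 0.0137
shift [ 0.0368 -0.3543 -0.0662] rot [ 0.0031 -0.004   0.355 ]
```

Emit:
step_arm([
  {"jaw":0,"tx":0,"ty":0,"tz":-0.025,"ax":0.003,"ay":-0.004,"az":0},
  {"jaw":0,"tx":0,"ty":0,"tz":-0.05,"ax":0.003,"ay":-0.004,"az":0},
  {"jaw":0,"tx":0.005,"ty":-0.03,"tz":-0.066,"ax":0.003,"ay":-0.004,"az":0.06},
  {"jaw":0,"tx":0.009,"ty":-0.07,"tz":-0.066,"ax":0.003,"ay":-0.004,"az":0.12},
  {"jaw":0,"tx":0.013,"ty":-0.11,"tz":-0.066,"ax":0.003,"ay":-0.004,"az":0.18},
  {"jaw":0,"tx":0.017,"ty":-0.15,"tz":-0.066,"ax":0.003,"ay":-0.004,"az":0.24},
  {"jaw":0,"tx":0.021,"ty":-0.19,"tz":-0.066,"ax":0.003,"ay":-0.004,"az":0.3},
  {"jaw":0,"tx":0.025,"ty":-0.22,"tz":-0.066,"ax":0.003,"ay":-0.004,"az":0.355},
])

```text
time: 7.7
tool_pos: [0.4267, -0.0482, 0.0897]
ee_rot: [-3.141, 0.001, -0.238]
wrist_force: [0.7, -0.3, -1.7]
width: 0.0136
```

```bash
python3 - <<'E'
from h import *
to(*bed(-.16),.09,YP)
E
```

```text
t 7.7 pos [ 0.4267 -0.0482  0.0897] rpy [-3.141e+00  1.000e-03 -2.380e-01] F [ 0.7 -0.3 -1.7] w 0.0136
shift [-0.0344 -0.1281 -0.0002] rot [-0.0004  0.0013 -0.0017]
```

Emit:
step_arm([
  {"jaw":0,"tx":-0.009,"ty":-0.035,"tz":0,"ax":0,"ay":0.001,"az":-0.002},
  {"jaw":0,"tx":-0.018,"ty":-0.07,"tz":0,"ax":0,"ay":0.001,"az":-0.002},
  {"jaw":0,"tx":-0.027,"ty":-0.1,"tz":0,"ax":0,"ay":0.001,"az":-0.002},
  {"jaw":0,"tx":-0.034,"ty":-0.128,"tz":0,"ax":0,"ay":0.001,"az":-0.002},
  {"jaw":0,"tx":-0.034,"ty":-0.128,"tz":0,"ax":0,"ay":0.001,"az":-0.002},
  {"jaw":0,"tx":-0.034,"ty":-0.128,"tz":0,"ax":0,"ay":0.001,"az":-0.002},
])

```text
time: 8.3
tool_pos: [0.4233, 0.0843, 0.0893]
ee_rot: [3.141, 0.001, -0.234]
wrist_force: [0.4, 0.8, -1.1]
width: 0.0136
```

```bash
cat > g.py <<'E'
from h import *
def look(f,view=None):
    for n in("wrist","side"):
        p,d=snapshot(n);c=cloud(n,d);save(n+f+'.png',p)
        for s in silhouettes(n,"gauge")[:3]:
            m=s["pixels"]&(d>0);q=c[m]
            rel=q[:,:2]-B;x=rel@DX;y=rel@DY
            if abs(np.median(y))>.08 or np.median(x)<-.22 or len(q)<40: continue
            r=cv2.minAreaRect((np.stack([x,y],1)*1000).astype(np.float32))
            fr=x>np.percentile(x,60)
            k=q[:,2]<np.percentile(q[:,2],60)
            print(n,s["confidence"],'rect',np.round(np.ravel(r[0]+r[1]),1),round(r[2],1),'tipx',np.percentile(x,99).round(4),'y',np.median(y[fr]).round(4),'z along x',[(round(a,3),round(float(np.median(q[abs(x-a)<.004][:,2])),4)) for a in np.arange(x.max()-.11,x.max(),.015) if (abs(x-a)<.004).any()])
E
python3 - <<'E'
from g import *
to(*bed(-.16),.0475,YP)
look('2')
E
```

```text
t 8.3 pos [0.4233 0.0843 0.0893] rpy [ 3.141e+00  1.000e-03 -2.340e-01] F [ 0.4  0.8 -1.1] w 0.0136
shift [ 0.0002 -0.0002  0.0418] rot [0.0006 0.0012 0.0019]
wrist 0.69 rect [-112.6   -1.3   28.6  143.7] 89.8 tipx -0.0491 y -0.0008 z along x [(np.float64(-0.151), 0.112), (np.float64(-0.136), 0.0716), (np.float64(-0.121), 0.0707), (np.float64(-0.106), 0.0696), (np.float64(-0.091), 0.0687), (np.float64(-0.076), 0.0678), (np.float64(-0.061), 0.0667), (np.float64(-0.046), 0.0658)]
side 0.55 rect [-105.7  -41.   135.9  152.1] 20.5 tipx -0.0528 y 0.0001 z along x [(np.float64(-0.159), 0.0703), (np.float64(-0.144), 0.0798), (np.float64(-0.129), 0.0713), (np.float64(-0.114), 0.0701), (np.float64(-0.099), 0.0679), (np.float64(-0.084), 0.0677), (np.float64(-0.069), 0.0671), (np.float64(-0.054), 0.0663)]
```

Emit:
step_arm([
  {"jaw":0,"tx":0,"ty":0,"tz":0.015,"ax":0,"ay":0.001,"az":0.002},
  {"jaw":0,"tx":0,"ty":0,"tz":0.028,"ax":0,"ay":0.001,"az":0.002},
  {"jaw":0,"tx":0,"ty":0,"tz":0.034,"ax":0,"ay":0.001,"az":0.002},
  {"jaw":0,"tx":0,"ty":0,"tz":0.038,"ax":0,"ay":0.001,"az":0.002},
  {"jaw":0,"tx":0,"ty":0,"tz":0.04,"ax":0,"ay":0.001,"az":0.002},
  {"jaw":0,"tx":0,"ty":0,"tz":0.041,"ax":0,"ay":0.001,"az":0.002},
  {"jaw":0,"tx":0,"ty":0,"tz":0.041,"ax":0,"ay":0.001,"az":0.002},
])

```text
time: 9.2
tool_pos: [0.424, 0.0833, 0.0489]
ee_rot: [-3.141, -0.001, -0.239]
wrist_force: [-0.9, -1.1, -0.8]
width: 0.0138
```

Emit:
step_arm([
  {"jaw":0,"tx":0,"ty":0,"tz":0.0005,"ax":0,"ay":0.001,"az":-0.002},
  {"jaw":0,"tx":0,"ty":0,"tz":0.001,"ax":0,"ay":0.001,"az":-0.002},
  {"jaw":0,"tx":0,"ty":0,"tz":0.001,"ax":0,"ay":0.001,"az":-0.002},
])

```text
time: 9.5
tool_pos: [0.4241, 0.0833, 0.0481]
ee_rot: [-3.141, -0.002, -0.237]
wrist_force: [-0.6, 0.2, -0.6]
width: 0.0141
```

```bash
python3 - <<'E'
from g import *
to(*bed(-.06),.0475,YP)
look('3')
E
```

```text
t 9.5 pos [0.4241 0.0833 0.0481] rpy [-3.141e+00 -2.000e-03 -2.370e-01] F [-0.6  0.2 -0.6] w 0.0141
shift [ 0.0991 -0.001   0.0008] rot [-0.0003 -0.0023 -0.0012]
wrist 0.92 rect [-133.2   -1.6  173.4   24.2] 0.8 tipx -0.0489 y -0.0012 z along x [(np.float64(-0.157), 0.0708), (np.float64(-0.142), 0.0541), (np.float64(-0.127), 0.0297), (np.float64(-0.112), 0.0289), (np.float64(-0.097), 0.0279), (np.float64(-0.082), 0.0271), (np.float64(-0.067), 0.0261), (np.float64(-0.052), 0.0252)]
side 0.77 rect [-116.7   -4.4  129.2   94.1] 28.9 tipx -0.0486 y 0.0004 z along x [(np.float64(-0.155), 0.0305), (np.float64(-0.14), 0.0306), (np.float64(-0.125), 0.028), (np.float64(-0.11), 0.028), (np.float64(-0.095), 0.0264), (np.float64(-0.08), 0.0262), (np.float64(-0.065), 0.0246), (np.float64(-0.05), 0.0246)]
```

Emit:
step_arm([
  {"jaw":0,"tx":0.008,"ty":0,"tz":0.0005,"ax":0,"ay":-0.002,"az":-0.001},
  {"jaw":0,"tx":0.016,"ty":0,"tz":0.001,"ax":0,"ay":-0.002,"az":-0.001},
  {"jaw":0,"tx":0.024,"ty":0,"tz":0.001,"ax":0,"ay":-0.002,"az":-0.001},
  {"jaw":0,"tx":0.032,"ty":0,"tz":0.001,"ax":0,"ay":-0.002,"az":-0.001},
  {"jaw":0,"tx":0.04,"ty":0,"tz":0.001,"ax":0,"ay":-0.002,"az":-0.001},
  {"jaw":0,"tx":0.048,"ty":0,"tz":0.001,"ax":0,"ay":-0.002,"az":-0.001},
  {"jaw":0,"tx":0.056,"ty":0,"tz":0.001,"ax":0,"ay":-0.002,"az":-0.001},
  {"jaw":0,"tx":0.062,"ty":0,"tz":0.001,"ax":0,"ay":-0.002,"az":-0.001},
])

```text
time: 10.5
tool_pos: [0.4852, 0.0686, 0.0476]
ee_rot: [-3.141, -0.0, -0.236]
wrist_force: [-5.0, 2.2, 6.9]
width: 0.0143
```

```bash
python3 - <<'E'
from g import *
to(*bed(-.06),.0475,YP)
look('4')
a=cv2.imread('pics/side4.png')[130:270,200:400];b=cv2.imread('pics/wrist4.png')
cv2.imwrite('pics/c4.png',np.vstack([cv2.resize(a,(400,280)),cv2.resize(b,(400,250))]))
E
```

```text
t 10.5 pos [0.4852 0.0686 0.0476] rpy [-3.141 -0.    -0.236] F [-5.   2.2  6.9] w 0.0143
shift [ 0.0362 -0.0009  0.0001] rot [-0.0004 -0.     -0.0005]
wrist 0.8 rect [-83.9  -0.8  21.7 171.2] 89.4 tipx 0.001 y -0.0012 z along x [(np.float64(-0.108), 0.0704), (np.float64(-0.093), 0.0705), (np.float64(-0.078), 0.0557), (np.float64(-0.063), 0.0295), (np.float64(-0.048), 0.0286), (np.float64(-0.033), 0.0276), (np.float64(-0.018), 0.0269), (np.float64(-0.003), 0.026)]
wrist 0.31 rect [ 23.8  -3.1 203.   44.8] 89.9 tipx 0.0452 y -0.0023 z along x [(np.float64(0.011), 0.0362), (np.float64(0.026), 0.0366), (np.float64(0.041), 0.0366)]
side 0.82 rect [-61.3  -1.7  35.7 130.6] 84.2 tipx 0.0006 y 0.0008 z along x [(np.float64(-0.106), 0.0499), (np.float64(-0.091), 0.0292), (np.float64(-0.076), 0.0298), (np.float64(-0.061), 0.0289), (np.float64(-0.046), 0.0281), (np.float64(-0.031), 0.0279), (np.float64(-0.016), 0.027), (np.float64(-0.001), 0.026)]
```

View pics/c4.png

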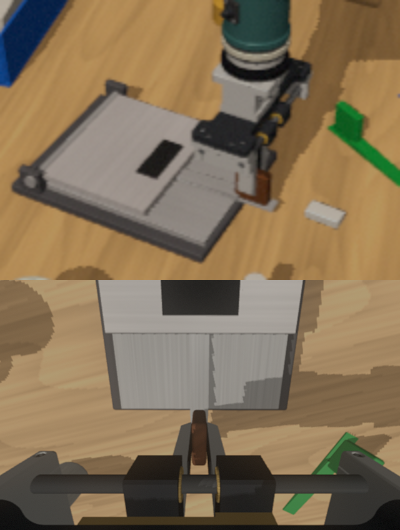

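The tip has just gone under the edge, the blade is flat and straight, and the platen is closed. I continue gently.

Emit:
step_arm([
  {"jaw":0,"tx":0.004,"ty":0,"tz":0,"ax":0,"ay":0,"az":0},
  {"jaw":0,"tx":0.008,"ty":0,"tz":0,"ax":0,"ay":0,"az":0},
  {"jaw":0,"tx":0.012,"ty":0,"tz":0,"ax":0,"ay":0,"az":0},
  {"jaw":0,"tx":0.016,"ty":0,"tz":0,"ax":0,"ay":0,"az":0},
  {"jaw":0,"tx":0.02,"ty":0,"tz":0,"ax":0,"ay":0,"az":0},
  {"jaw":0,"tx":0.023,"ty":0,"tz":0,"ax":0,"ay":0,"az":0},
  {"jaw":0,"tx":0.026,"ty":0,"tz":0,"ax":0,"ay":0,"az":0},
])

```text
time: 11.4
tool_pos: [0.5107, 0.0624, 0.0476]
ee_rot: [-3.141, -0.002, -0.236]
wrist_force: [-4.5, 1.8, 5.3]
width: 0.0137
```

Emit:
step_arm([
  {"jaw":0,"tx":0.003,"ty":0,"tz":0,"ax":0,"ay":0,"az":0},
  {"jaw":0,"tx":0.005,"ty":0,"tz":0,"ax":0,"ay":0,"az":0},
  {"jaw":0,"tx":0.007,"ty":0,"tz":0,"ax":0,"ay":0,"az":0},
])

```text
time: 11.7
tool_pos: [0.517, 0.0609, 0.0476]
ee_rot: [-3.141, 0.0, -0.236]
wrist_force: [-3.5, 0.6, 5.3]
width: 0.0138
```

```bash
python3 - <<'E'
from g import *
to(*bed(-.06),.0475,YP)
E
```

```text
t 11.7 pos [0.517  0.0609 0.0476] rpy [-3.141  0.    -0.236] F [-3.5  0.6  5.3] w 0.0138
shift [ 0.0035 -0.0009  0.0001] rot [-0.0003  0.     -0.0002]
```

Emit:
step_arm([
  {"jaw":0,"tx":0.002,"ty":0,"tz":0,"ax":0,"ay":0,"az":0},
  {"jaw":0,"tx":0.004,"ty":0,"tz":0,"ax":0,"ay":0,"az":0},
])

```text
time: 11.9
tool_pos: [0.5206, 0.0601, 0.0476]
ee_rot: [-3.141, 0.001, -0.236]
wrist_force: [-3.5, 0.8, 4.5]
width: 0.0139
```

Emit:
step_arm([
  {"jaw":0,"tx":0.002,"ty":0,"tz":0,"ax":0,"ay":0,"az":0},
  {"jaw":0,"tx":0.004,"ty":0,"tz":0,"ax":0,"ay":0,"az":0},
])

```text
time: 12.1
tool_pos: [0.5243, 0.0593, 0.0476]
ee_rot: [-3.141, 0.002, -0.236]
wrist_force: [-4.3, 1.6, 4.2]
width: 0.0137
```

Emit:
step_arm([
  {"jaw":0,"tx":0.002,"ty":0,"tz":0,"ax":0,"ay":0,"az":0},
  {"jaw":0,"tx":0.003,"ty":0,"tz":0,"ax":0,"ay":0,"az":0},
])

```text
time: 12.3
tool_pos: [0.5262, 0.0588, 0.0476]
ee_rot: [-3.142, 0.005, -0.236]
wrist_force: [-7.7, 0.7, 8.0]
width: 0.014
```

Emit:
step_arm([
  {"jaw":0,"tx":0.002,"ty":0,"tz":0,"ax":0,"ay":0,"az":0},
  {"jaw":0,"tx":0.002,"ty":0,"tz":0,"ax":0,"ay":0,"az":0},
  {"jaw":0,"tx":0.002,"ty":0,"tz":0,"ax":0,"ay":0,"az":0},
])

```text
time: 12.6
tool_pos: [0.5266, 0.0587, 0.0476]
ee_rot: [3.141, 0.009, -0.236]
wrist_force: [-7.9, 1.2, 7.2]
width: 0.014
```

```bash
cat >> g.py <<'E'
def plat():
    n="side";p,d=snapshot(n);c=cloud(n,d);rel=c[...,:2]-B; x=rel@DX; y=rel@DY
    m=(x>.01)&(x<.14)&(abs(y)<.08)&(d>0)&(abs(c[...,2]-.036)<.006)
    f=np.polyfit(x[m],c[m][:,2],1);print('platen slope',f,m.sum())
E
python3 - <<'E'
from g import *
to(*bed(-.05),.0475,YP)
plat();look('5')
E
```

```text
t 12.6 pos [0.5266 0.0587 0.0476] rpy [ 3.141  0.009 -0.236] F [-7.9  1.2  7.2] w 0.014
shift [ 0.0037 -0.0009  0.    ] rot [0.0002 0.0089 0.0003]
platen slope [-0.00218953  0.03630172] 1856
wrist 0.73 rect [-39.4  -1.4  76.8  20. ] 0.2 tipx -0.0019 y -0.001 z along x [(np.float64(-0.081), 0.0696), (np.float64(-0.066), 0.0705), (np.float64(-0.051), 0.0704), (np.float64(-0.036), 0.0534), (np.float64(-0.021), 0.0294), (np.float64(-0.006), 0.0285)]
side 0.55 rect [-41.2  -0.5  23.3  88.2] 89.7 tipx 0.0006 y 0.005 z along x [(np.float64(-0.077), 0.0444), (np.float64(-0.062), 0.0416), (np.float64(-0.047), 0.0269), (np.float64(-0.032), 0.0292), (np.float64(-0.017), 0.0281), (np.float64(-0.002), 0.0283)]
```

Emit:
step_arm([
  {"jaw":0,"tx":0.002,"ty":0,"tz":-0.0003,"ax":0,"ay":0.004,"az":0},
  {"jaw":0,"tx":0.003,"ty":0,"tz":-0.0005,"ax":0,"ay":0.006,"az":0},
  {"jaw":0,"tx":0.003,"ty":0,"tz":-0.0005,"ax":0,"ay":0.006,"az":0},
  {"jaw":0,"tx":0.003,"ty":0,"tz":-0.0005,"ax":0,"ay":0.006,"az":0},
])

```text
time: 13.25
tool_pos: [0.527, 0.0586, 0.0476]
ee_rot: [3.141, 0.009, -0.235]
wrist_force: [-8.5, 1.0, 7.6]
width: 0.0138
```

```bash
python3 - <<'E'
from g import *
to(*bed(-.05),.0475,YP)
plat()
o=get_obs();print(o["wrist_torque"])
E
```

```text
t 13.25 pos [0.527  0.0586 0.0476] rpy [ 3.141  0.009 -0.235] F [-8.5  1.   7.6] w 0.0138
shift [ 0.0032 -0.0009  0.    ] rot [0.0006 0.0089 0.0006]
platen slope [-0.00201448  0.0361976 ] 1845
[ 0.33150782  1.1891921  -0.01106627]
```

Emit:
step_arm([
  {"jaw":0,"tx":0.003,"ty":0,"tz":-0.0008,"ax":0,"ay":0.009,"az":0},
  {"jaw":0,"tx":0.005,"ty":0,"tz":-0.0012,"ax":0,"ay":0.009,"az":0},
  {"jaw":0,"tx":0.005,"ty":0,"tz":-0.0012,"ax":0,"ay":0.009,"az":0},
  {"jaw":0,"tx":0.005,"ty":0,"tz":-0.0012,"ax":0,"ay":0.009,"az":0},
  {"jaw":0,"tx":0.005,"ty":0,"tz":-0.0012,"ax":0,"ay":0.009,"az":0},
])

```text
time: 13.8
tool_pos: [0.5279, 0.0583, 0.0475]
ee_rot: [3.14, 0.01, -0.235]
wrist_force: [-11.5, 3.2, 7.6]
width: 0.014
```

```bash
python3 - <<'E'
from g import *
to(*bed(-.05),.0475,YP)
plat();look('6')
a=cv2.imread('pics/side6.png')[130:270,200:400];b=cv2.imread('pics/wrist6.png')[0:240,160:480]
cv2.imwrite('pics/c6.png',np.vstack([cv2.resize(a,(400,280)),cv2.resize(b,(400,300))]))
E
```

```text
t 13.8 pos [0.5279 0.0583 0.0475] rpy [ 3.14   0.01  -0.235] F [-11.5   3.2   7.6] w 0.014
shift [ 0.0023 -0.0009  0.    ] rot [0.0013 0.0097 0.001 ]
platen slope [-0.00321848  0.03640511] 1833
wrist 0.82 rect [-63.2  -0.6  21.6 128.4] 89.1 tipx -0.0016 y -0.0017 z along x [(np.float64(-0.079), 0.0699), (np.float64(-0.064), 0.0704), (np.float64(-0.049), 0.0705), (np.float64(-0.034), 0.052), (np.float64(-0.019), 0.0293), (np.float64(-0.004), 0.0285)]
side 0.65 rect [-41.8  -0.6  86.   27.7] 4.0 tipx -0.001 y 0.0048 z along x [(np.float64(-0.079), 0.036), (np.float64(-0.064), 0.0495), (np.float64(-0.049), 0.0286), (np.float64(-0.034), 0.0303), (np.float64(-0.019), 0.029), (np.float64(-0.004), 0.0284)]
```

View pics/c6.png

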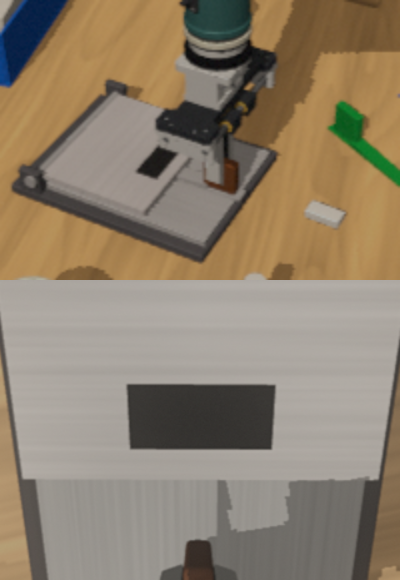

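```bash
python3 - <<'E'
from g import *
for i in range(6):
    p,d=snapshot("side");o=get_obs();print(o["time"],np.round(o["tool_pos"],4),np.round(o["ee_rot"],3),np.round(o["wrist_force"],1),round(o["width"],4))
c=cloud("side",d);x=(c[...,:2]-B)@DX;y=(c[...,:2]-B)@DY
pi=p.astype(int);m=(x<-.02)&(x>-.15)&(abs(y)<.03)&(c[...,2]>.03)&(c[...,2]<.075)&(pi[...,0]-pi[...,2]>25)
print('brown x range',np.percentile(x[m],[1,5,95,99]),m.sum())
E
```

```text
14.1 [0.5279 0.0584 0.0475] [ 3.14   0.01  -0.235] [-11.5   1.3   8.2] 0.0138
14.15 [0.5279 0.0583 0.0476] [ 3.14   0.01  -0.235] [-11.6   2.7   7.5] 0.0138
14.2 [0.5279 0.0583 0.0476] [ 3.14   0.01  -0.235] [-11.5   2.3   7.3] 0.0139
14.25 [0.5279 0.0583 0.0476] [ 3.14   0.01  -0.235] [-11.    2.8   8. ] 0.014
14.3 [0.5279 0.0584 0.0475] [ 3.14   0.01  -0.235] [-11.5   3.1   7. ] 0.014
14.35 [0.528  0.0583 0.0476] [ 3.14   0.01  -0.235] [-10.8   2.9   7.3] 0.0139
brown x range [-0.07727548 -0.07657115 -0.03672473 -0.03388106] 135
```

The gauge is steady and wedged. The tip is about 60 mm in, where the blade is about 5.6 mm thick, which matches the measured gap. I'm handing in.

```bash
python3 - <<'E'
from g import *
print(close_job())
o=get_obs();print(o["time"],np.round(o["tool_pos"],4),np.round(o["wrist_force"],1),round(o["width"],4))
E
```

```text
the job is handed in; nothing more can be done
None
the job is handed in; nothing more can be done
```

I closed the platen, slid the steel and brown gauge in under its front edge until it dragged, and handed the job in at 14.4 s with the gauge still gripped. The hand-in gives no verdict.

- **Platen:** I pressed it onto its stop with 22 N and saw no further motion; its top was flat at 36 mm. In the last reading its slope was -0.0032 rad, against about -0.002 at first contact with the gauge. That is within measurement noise and below the 0.01 limit, but it could mean up to 0.001 rad of lift.
- **Gauge:** It is straight within about 0.02 rad. The tool pitched about 0.01 rad under the push, so it should be flat within 0.06. From the handle's position the tip is about 60 mm inside, where the blade is about 5.6 mm thick. The measured gap is about 5.5 mm.
- **Push and grip:** Over 0.25 s of checks before hand-in the gauge did not move. The forward push held at about 11 N, up from about 4 N before contact, with about 7.5 N downward. The finger opening stayed at 14 mm.
- **Not measured directly:** The force of the blade on the platen is only inferred, at roughly 4 N. The handle's middle is now about 3 mm behind the tool's TCP, so the gauge may have slipped slightly in the fingers.
- **Other things on the table:** I did not measure them after the start; the arm passed clear of them, and those visible in the later pictures looked undisturbed.

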